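# Take the depth of a heating-block well with a depth gauge

## Robot

A 6-joint arm with a two-finger parallel gripper is mounted at the origin on a cart in front of the work surface, level with it; the furniture and walls round the work are solid. World frame = base frame: x ahead of the robot, y to its left, z up, the work surface at z = 0. Lengths are in m, angles in rad, forces in N, time in s.
With the tool pointing down it reaches from about 0.35 to 0.85 m from the base axis. Payload 8.1 kg.
Tool frame: the origin (TCP) lies at the very end of the fingers, on their centre line; the grasp point (between the pads) lies 19 mm behind it (pinch_z is the distance from the TCP to the grasp point, in m); z points along the fingers, y is the direction in which the jaws open and shut (so a half turn about z gives the same grasp; the last joint's range is limited). The gripper opens to 93 mm and grips with 3 to 60 N. Pads are 15 mm wide; open, the fingers measure 128 mm over their backs; the gripper's body (75 mm by 188 mm) begins 65 mm behind the grasp point.
Start: joints at [-1.341, 0.13, 1.488, -0, 1.523, -0.085], TCP at [0.186, -0.571, 0.219] pointing down, gripper open.
Joint ranges: [-2.96, 2.96], [-0.89, 2.26], [0.02, 2.5], [-1.34, 4.48], [0, 2.73], [-2.66, 2.66]. Speed limits (rad/s): [2.39, 2.39, 2.79, 3.14, 3.14, 3.14].

## Interface

Orientations are given as a rotation vector (axis times angle).
In Python, from plant import * gives the robot as it stands.
- The arm moves only by the tool move_arm, never from a script. Its argument "series" is a list of rows, each a list of 7 numbers: the shift along the tool's x, y, z each as a share of 10 cm, from -1 to 1, then the turn, a rotation vector about the tool's x, y, z each as a share of 180 degrees, from -1 to 1, then the opening, from -1 (shut) to 1 (fully open). In form: [[dx, dy, dz, rx, ry, rz, jaw], ...]. A call has 1 to 8 rows; each row is the pose to reach, as a shift and turn from the pose commanded when the call began, along the tool's axes at that moment, turning the shorter way round; what a row does not reach only later rows make up. A row lasts 1/10 s, in which the tool goes at most 50 mm and 8.59 degrees, less where a joint would pass 70% of its speed; a pose out of reach is approached as far as the arm can. A call with a number of a shift or a turn outside -1 to 1 is refused whole. A call with a gripper value outside its range is refused whole. The fingers move at their own pace and stop on an object; "squeeze" is the grip in N (left out, the last holds). Time passes only in rows, so rows that repeat a pose let the fingers close. It gives the time, the measured TCP pose, the force and the opening at its end, in the units of the state.
- read_state(): the state, without advancing time (a new reading comes with each control period).
- read_camera(name): name is "side" or "top"; returns a dict with "frame" (384x512x3 uint8, red, green, blue), "K" (3x3 intrinsics, pixels), "k1" (the pictures are not rectified: a ray, as slopes to the right and down, at radius r is drawn at 1 + k1 r^2 times it, then the intrinsics apply), "rvec" (rotation vector, rad) and "tvec" (3), from world to camera coordinates, as OpenCV has them. Camera axes: x right, y down, z forward; pixel columns grow to the right and rows downward; lengths in m; the calibration is good to about 2 mm. A picture is of the moment at which its call begins. There is no depth.
- close_job(): hands the job in, once; it reports no verdict.
The state is a dict: "t": time; "q": joint angles; "dq": joint speeds; "joint_torque": joint torques, N m; "tool_pos": TCP position; "orientation": TCP orientation; "force": force on the tool from outside, world axes, zero at the start; "wrist_torque": the same for the moment, N m; "opening": finger opening in m.
Only numpy, scipy, OpenCV 4.12 (cv2) and the standard library are available. Lean on these libraries where they do the work, as an engineer would, in place of code of your own. Each camera call takes 0.05 s, during which the arm holds its last target.

## Task

Take the depth of the widest well in the aluminium heating block with the depth gauge: pick the gauge up by the top of its mast and stand its foot flat on the block with the probe over the middle of that well, then push the probe's head gently down until the probe touches the bottom (a spacer in the well, at an unknown depth). With the probe still touching, press the clamp lever fully down so that the reading is locked, and leave the gauge standing there; do not ram the probe and leave the other things on the table where they are.

Things in the scene. Friction and masses are not known exactly. Their poses are not given: they have to be found in the camera images.
- depth_gauge: Steel and aluminium depth gauge, 0.9 kg, on a flat U-shaped foot. Origin: probe's axis at the foot's underside; z up along the mast. In mm: back bar x 23..67, y -65..65, 14 high; legs, y +-45..65, reach forward to x -33; a bridge (x -9..9, z 12..26) joins them and guides the probe; mast at x 42. The carriage (x 25..59, y -16..16, z 64..92 raised) slides down the mast. Centre of mass x 22, z 28.
- mast_top (a point): Middle of the top of the gauge's mast, 140 mm above the foot's underside, at x 42 mm in the gauge's frame. The mast is an upright flat bar 22 mm (x) by 12 mm (y): grip it across its 12 mm sides, fingers closing along the gauge's y, their tips above z 96 mm (over the carriage).
- probe: The probe, fixed to the carriage: a vertical steel rod 6 mm across with a round hard tip and a knurled head on top, 22 mm across. Origin: its tip; the head's flat top is 127 mm above. Raised, the tip is 7 mm above the foot's underside.
- probe_head (a point): Middle of the flat top of the probe's knurled head (22 mm across), 134 mm above the foot's underside when raised. Push here, from above.
- carriage (a joint): Travel of the carriage, which carries the probe by an arm, down the mast: 0 raised, up to 0.048 m down. The slide is stiff: it stays where it is left and takes about 1 N to push down. The tip is (value - 7 mm) below the foot's underside.
- clamp_lever (a joint): Clamp lever on the bridge, at the gauge's left: 0 raised, sloping up 0.87 rad from level (unclamped); 0.87 pressed down level, at its stop (clamped). It points to the gauge's +y; its pivot, along the gauge's x, is at x 0, y 26 mm, 31 mm above the foot's underside. It takes 2 to 4 N at the pad and stays where it is left.
- lever_pad (a point): Middle of the upper face of the black pad (18 x 18 mm) at the end of the clamp lever, where it is pressed: 38 mm from the pivot along the lever and 6 mm above the lever's centre line; at x 0, y 46 mm in the gauge's frame when raised, y 64 mm when level. The mast stands 140 mm high beside it: keep a wide gripper body clear of it.
- heating_block: Aluminium heating block, 120 (x) x 150 (y) x 56 mm high, fixed. Origin: middle of its underside. On top: one wide well 32 mm across at x -15, y 0 mm; two wells 18 mm across at x -15, y +-61; a row of five wells 13 mm across at x 47. With the gauge's axes parallel to the block's (mast towards the row of five) the foot lies wholly on the block.
- wide_well (a point): Middle of the mouth of the wide well (32 mm across), in the block's top face, 56 mm above the table. The bottom to touch is a flat spacer somewhere between 18 and 38 mm below it; how deep differs each time.
- block_d: Bystander: small white-grey machined clamp half lying flat, 34 x 70 x 14 mm, in the middle of the table. Origin: middle of its underside.
- fitting_jar: Bystander: small jar with a white lid, 45 mm across, 58 mm high, at the right. Origin: middle of its underside.
- flask: Bystander: empty conical glass flask, 62 mm across, 100 mm high, at the left. Origin: middle of its underside.

How it is judged:
By the outcome, as a careful person would: the job done as asked, in the order asked, and still so for the second after the job is handed in, with the robot touching nothing.
It also fails if it takes over 58 s, if anything falls off the work surface, if the arm or the gripper's body presses on something with over 40 N, if the wrist force passes 120 N, or if a joint passes its speed limit or range.

## Working session

There is one attempt and no reset: what is moved stays moved. The work goes in short steps, Python scripts to look and compute and a tool call to move; the robot and the scene stay as the last step left them, time stands still between calls to the robot, and variables do not carry over. Pictures are saved under pics/ and viewed, and the job is handed in when it is done.

Besides the shell and the picture viewer there is one more tool, called after ">>>" as name(argument=value, ...) on one line, values as JSON. move_arm: Moves the arm, as the interface text tells. Shift numbers are shares of 10 cm and turn numbers shares of 180 degrees, none past 1 either way. Its arguments: {"type":"object","properties":{"series":{"type":"array","items":{"type":"array","items":{"type":"number"}}},"squeeze":{"type":"number"}},"required":["series"]}

```bash
mkdir -p pics; ls; cat > h.py <<'E'
import numpy as np, cv2, json, pickle
from scipy.spatial.transform import Rotation as R
def snap(n,tag):
    from plant import read_camera
    c=read_camera(n); cv2.imwrite(f'pics/{tag}.png',c['frame'][:,:,::-1]); pickle.dump(c,open(f'pics/{tag}.pkl','wb')); return c
def load(tag): return pickle.load(open(f'pics/{tag}.pkl','rb'))
def crop(tag,x0,y0,w,h,s,out):
    im=cv2.imread(f'pics/{tag}.png')[y0:y0+h,x0:x0+w]; cv2.imwrite(f'pics/{out}.png',cv2.resize(im,None,fx=s,fy=s,interpolation=cv2.INTER_CUBIC))
def proj(c,P):
    P=np.atleast_2d(P).astype(float); X=P@cv2.Rodrigues(np.array(c['rvec'],float))[0].T+np.ravel(c['tvec'])
    s=X[:,:2]/X[:,2:]; r2=(s**2).sum(1,keepdims=True); s=s*(1+c['k1']*r2); K=np.array(c['K']); return s*[K[0,0],K[1,1]]+[K[0,2],K[1,2]]
def unproj(c,uv,z):
    K=np.array(c['K'],float); d=np.array([c['k1'],0,0,0,0],float)
    s=cv2.undistortPoints(np.array(uv,float).reshape(-1,1,2),K,d).reshape(-1,2)
    Rm=cv2.Rodrigues(np.array(c['rvec'],float))[0]; o=-Rm.T@np.ravel(c['tvec'])
    D=np.c_[s,np.ones(len(s))]@Rm; return o+D*((z-o[2])/D[:,2])[:,None]
E
python3 - <<'E'
from h import *
from plant import *
for n in('side','top'):
    c=snap(n,n+'0'); print(n,c['K'],c['k1'],c['rvec'],c['tvec'])
    Rm=cv2.Rodrigues(np.array(c['rvec'],float))[0]; print(-Rm.T@np.ravel(c['tvec']))
print(read_state())
E
```

```text
pics
side [[428.94167551   0.         250.89161493]
 [  0.         428.94167551 193.2040046 ]
 [  0.           0.           1.        ]] 0.007809250053891042 [ 0.20783347 -2.52420734  1.6437431 ] [0.4697257  0.13750596 1.20376243]
[0.25587677 1.11153699 0.62258069]
top [[369.52894613   0.         257.11621521]
 [  0.         369.52894613 191.35030166]
 [  0.           0.           1.        ]] 0.04136805595409405 [ 2.12667542 -2.15951376  0.16732313] [-0.06392269  0.5038823   1.01326336]
[ 0.34257353 -0.06740855  1.07832536]
{'t': 0.1, 'q': array([-1.34140157e+00,  1.31094315e-01,  1.48915821e+00, -7.63027759e-07,
        1.52299043e+00, -8.54207537e-02]), 'dq': array([ 0.0008158 , -0.00115652, -0.00244306,  0.00109041, -0.00078061,
        0.00014099]), 'joint_torque': array([ 1.65649762e-03, -5.61339355e+01, -4.93095624e+01,  7.70156435e-02,
        2.91643589e-02, -7.64596143e-05]), 'tool_pos': array([ 0.18567827, -0.57001456,  0.21769384]), 'orientation': array([-3.10112737e+00, -4.92213509e-01,  1.87545507e-04]), 'force': array([0.24093326, 0.15142259, 0.43069571]), 'wrist_torque': array([-0.00965092,  0.03238101, -0.01163982]), 'opening': 0.09305313545750256}
```

View pics/side0.png

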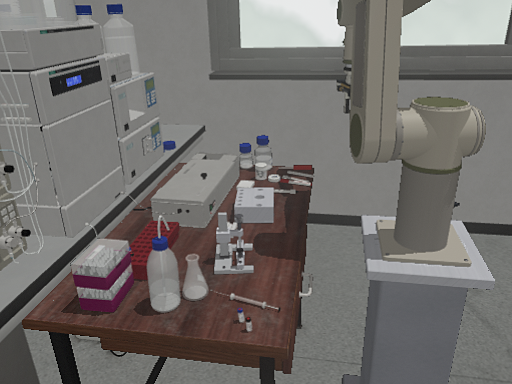

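View pics/top0.png

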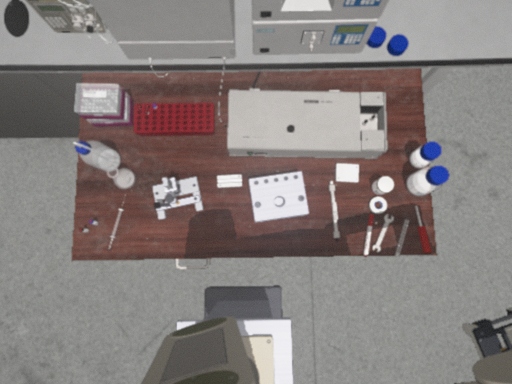

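The block is at about (278,197) in the top view with its five-well row on the far side. The gauge is at about (178,195). I'll enlarge both.

```bash
python3 - <<'E'
from h import *
crop('top0',140,165,75,60,10,'g0'); crop('top0',240,165,75,60,10,'b0')
crop('side0',195,175,90,110,5,'s0')
E
```

```text
(no output)
```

View pics/g0.png

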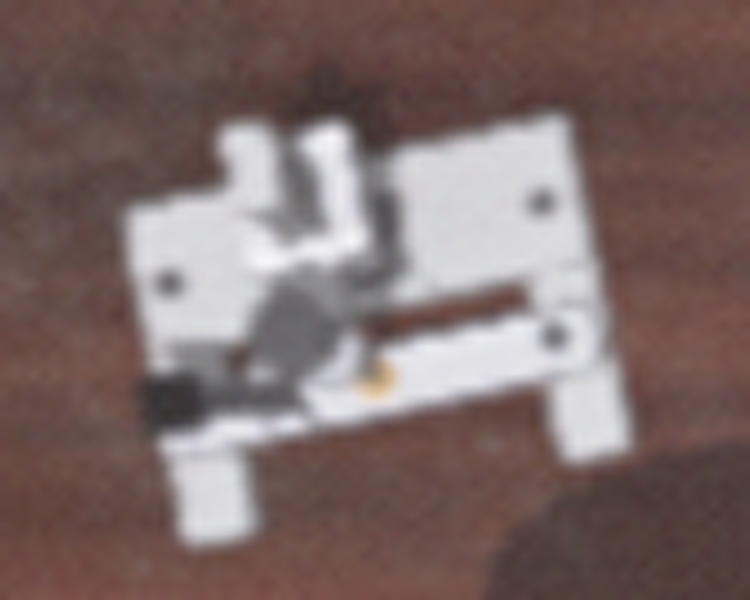

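View pics/b0.png

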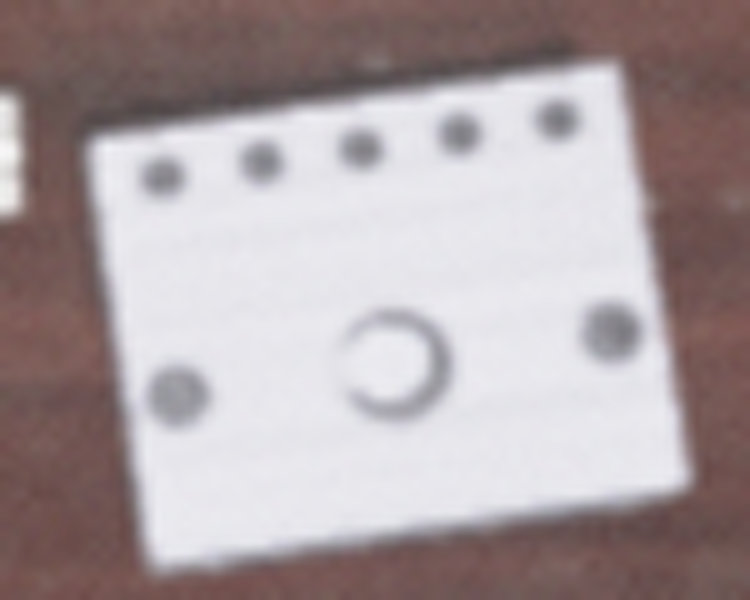

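View pics/s0.png

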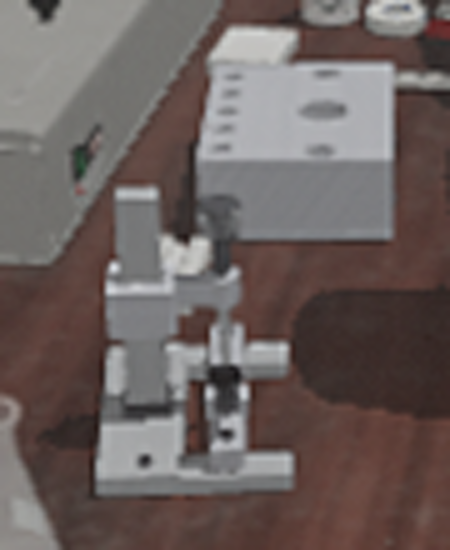

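```bash
cat > fit.py <<'E'
from h import *
from scipy.optimize import least_squares
def fit(obs,z0,tilt=False,x0=(0.45,0,0)):
    # obs: (cam, uv, P mm)
    def res(p):
        r=[]
        for c,uv,P in obs:
            ca,sa=np.cos(p[2]),np.sin(p[2]); P=np.array(P)/1000
            W=[p[0]+ca*P[0]-sa*P[1],p[1]+sa*P[0]+ca*P[1],z0+P[2]]
            r.append(proj(c,W)[0]-uv)
        return np.ravel(r)
    s=least_squares(res,x0,loss='soft_l1'); return s.x,res(s.x).reshape(-1,2)
E
python3 - <<'E'
from fit import *
T=load('top0');S=load('side0')
def f(c,x0,y0,s,L): return [(c,np.array([(a+.5)/s-.5+x0,(b+.5)/s-.5+y0]),P) for a,b,P in L]
gt=f(T,140,165,10,[(127,208,(67,65,14)),(572,115,(67,-65,14)),(185,547,(-33,65,14)),(258,535,(-33,45,14)),(570,462,(-33,-45,14)),(632,447,(-33,-65,14)),(247,165,(42,0,140)),(297,325,(0,0,134)),(172,398,(0,46,61))])
gs=f(S,195,175,5,[(97,493,(67,65,0)),(293,487,(-33,65,0)),(97,455,(67,65,14)),(293,455,(-33,65,14)),(137,192,(42,0,140)),(222,203,(0,0,134))])
bt=f(T,240,165,10,[(88,138,(60,75,56)),(620,62,(60,-75,56)),(690,487,(-60,-75,56)),(152,570,(-60,75,56)),(397,365,(-15,0,56)),(178,395,(-15,61,56)),(612,332,(-15,-61,56)),(362,149,(47,0,56))])
bs=f(S,195,175,5,[(197,157,(60,75,56)),(393,157,(-60,75,56)),(393,65,(-60,-75,56)),(325,110,(-15,0,56))])
np.set_printoptions(precision=2,suppress=True)
for n,L in dict(gt=gt,gs=gs,gall=gt+gs,bt=bt,bs=bs,ball=bt+bs).items():
    p,r=fit(L,0); print(n,np.round(p,4),np.degrees(p[2])); print(r.T)
E
```

```text
gt [0.48 0.16 0.2 ] 11.602413761248195
[[-0.11 -0.62  0.17 -0.23 -0.58  0.03  0.95 -0.53  1.7 ]
 [ 0.13 -0.01 -0.24 -0.55 -0.02 -0.02  0.18  0.29  0.16]]
gs [0.48 0.15 0.19] 11.084955297507507
[[ 0.1   0.15 -0.24  0.01  0.22 -0.26]
 [-0.3  -0.26  2.65  1.48 -1.01 -1.6 ]]
gall [0.48 0.16 0.2 ] 11.217128897497084
[[ 0.21 -0.24  0.27 -0.12 -0.44  0.18  1.28 -0.31  1.89  0.24  0.45 -0.1
   0.31  0.33 -0.08]
 [-0.2  -0.05 -0.53 -0.79 -0.06 -0.01 -0.02  0.12 -0.1   0.82  0.8   3.76
   2.53 -0.16 -0.76]]
bt [ 0.49 -0.13  0.13] 7.525252075542075
[[ 0.32 -0.27 -0.15  0.12 -0.11  0.14 -0.01 -0.03]
 [ 0.36  0.32 -0.22 -0.62 -0.04  0.14  0.1  -0.07]]
bs [ 0.49 -0.13  0.13] 7.356398067011396
[[ 0.12 -0.06  0.22 -0.27]
 [ 0.34  0.28 -0.43 -0.31]]
ball [ 0.49 -0.13  0.13] 7.441063587726247
[[ 0.35 -0.23 -0.17  0.09 -0.11  0.14 -0.01 -0.    0.35  0.21  0.39 -0.06]
 [ 0.21  0.25 -0.28 -0.77 -0.14 -0.    0.02 -0.18  0.51  0.43 -0.31 -0.16]]
```

```bash
cat >> fit.py <<'E'
def box(x0,x1,y0,y1,z0,z1): return np.array([[x,y,z] for x in(x0,x1) for y in(y0,y1) for z in(z0,z1)],float)
EDG=[(0,1),(2,3),(4,5),(6,7),(0,2),(1,3),(4,6),(5,7),(0,4),(1,5),(2,6),(3,7)]
def W(p,P,z0=0):
    P=np.atleast_2d(P)/1000; ca,sa=np.cos(p[2]),np.sin(p[2]); return np.c_[p[0]+ca*P[:,0]-sa*P[:,1],p[1]+sa*P[:,0]+ca*P[:,1],z0+P[:,2]]
def overlay(tag,out,x0,y0,w,h,s,gp=None,bp=None,gz=0,car=0):
    c=load(tag); crop(tag,x0,y0,w,h,s,out); im=cv2.imread(f'pics/{out}.png')
    def px(P): return np.round(((proj(c,P)-[x0,y0])+.5)*s-.5).astype(int)
    def bx(p,b,col,z):
        q=px(W(p,box(*b),z)); [cv2.line(im,tuple(map(int,q[i])),tuple(map(int,q[j])),col,1,cv2.LINE_AA) for i,j in EDG]
    def circ(p,x,y,z,r,col,z0):
        a=np.linspace(0,2*np.pi,40); q=px(W(p,np.c_[x+r*np.cos(a),y+r*np.sin(a),0*a+z],z0)); cv2.polylines(im,[q.reshape(-1,1,2).astype(np.int32)],True,col,1,cv2.LINE_AA)
    if gp is not None:
        bx(gp,(23,67,-65,65,0,14),(0,255,0),gz); bx(gp,(-33,23,45,65,0,14),(0,255,0),gz); bx(gp,(-33,23,-65,-45,0,14),(0,255,0),gz)
        bx(gp,(31,53,-6,6,14,140),(0,0,255),gz); bx(gp,(25,59,-16,16,64-car,92-car),(255,0,0),gz); bx(gp,(-9,9,-65,65,12,26),(0,255,255),gz)
        circ(gp,0,0,134-car,11,(255,0,255),gz)
    if bp is not None:
        bx(bp,(-60,60,-75,75,0,56),(0,160,0),0); circ(bp,-15,0,56,16,(0,0,255),0); circ(bp,-15,61,56,9,(0,0,255),0)
    cv2.imwrite(f'pics/{out}.png',im)
E
python3 - <<'E'
from fit import *
T=load('top0');S=load('side0')
def f(c,x0,y0,s,L): return [(c,np.array([(a+.5)/s-.5+x0,(b+.5)/s-.5+y0]),P) for a,b,P in L]
gt=f(T,140,165,10,[(127,208,(67,65,14)),(572,115,(67,-65,14)),(185,547,(-33,65,14)),(258,535,(-33,45,14)),(570,462,(-33,-45,14)),(632,447,(-33,-65,14)),(297,325,(0,0,134))])
gs=f(S,195,175,5,[(97,493,(67,65,0)),(293,487,(-33,65,0)),(137,192,(42,0,140)),(222,203,(0,0,134))])
bt=f(T,240,165,10,[(88,138,(60,75,56)),(620,62,(60,-75,56)),(690,487,(-60,-75,56)),(152,570,(-60,75,56)),(397,365,(-15,0,56)),(178,395,(-15,61,56)),(612,332,(-15,-61,56)),(362,149,(47,0,56))])
bs=f(S,195,175,5,[(197,157,(60,75,56)),(393,157,(-60,75,56)),(393,65,(-60,-75,56)),(325,110,(-15,0,56))])
for L in (gt,gs,gt+gs,bt,bs,bt+bs):
    p,r=fit(L,0); print(*np.round(p,4)); 
gp=fit(gt+gs,0)[0]; bp=fit(bt+bs,0)[0]
overlay('top0','og',140,165,75,60,10,gp); overlay('side0','os',195,175,90,110,5,gp,bp)
E
```

```text
0.4759 0.1556 0.201
0.4772 0.1545 0.1896
0.4764 0.1555 0.1955
0.4869 -0.1306 0.1313
0.488 -0.1316 0.1284
0.4872 -0.1306 0.1299
```

View pics/og.png

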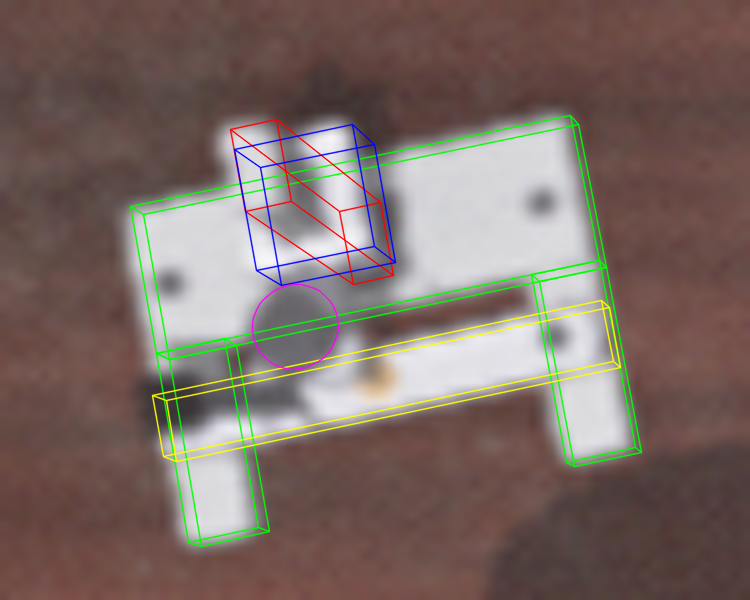

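View pics/os.png

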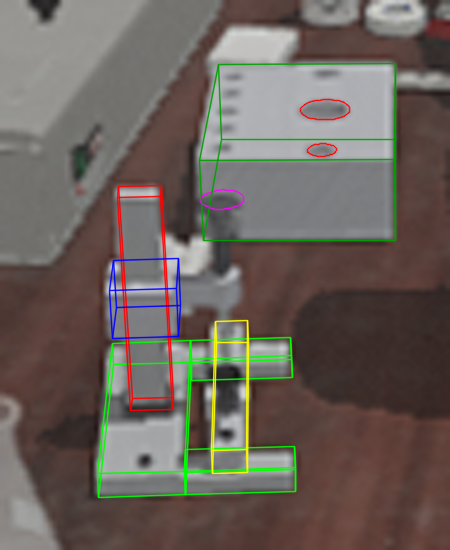

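The model overlay lands on both objects. The gauge is at about (0.476, 0.156) with yaw 0.197, and the block at (0.487, -0.131) with yaw 0.130. I'll fly over to the mast first.

>>> move_arm(series=[[0.45,-0.5,0,0,0,0,1],[0.9,-1,0,0,0,0,1],[0.9,-1,0,0,0,0,1],[0.9,-1,0,0,0,0,1]])

```text
t: 0.5
tool_pos: [0.242, -0.4441, 0.2181]
orientation: [-3.1, -0.497, -0.001]
force: [0.2, -0.7, 0.8]
opening: 0.0933
```

>>> move_arm(series=[[0.9,-1,0,0,0,0,1],[0.9,-1,0,0,0,0,1],[0.9,-1,0,0,0,0,1]])

```text
t: 0.8
tool_pos: [0.2954, -0.3228, 0.2182]
orientation: [-3.102, -0.492, 0.0]
force: [0.7, -0.2, 0.5]
opening: 0.0925
```

>>> move_arm(series=[[0.9,-1,0,0,0,0,1],[0.9,-1,0,0,0,0,1],[0.9,-1,0,0,0,0,1]])

```text
t: 1.1
tool_pos: [0.3502, -0.1997, 0.2186]
orientation: [-3.102, -0.493, -0.001]
force: [0.1, 0.2, -0.1]
opening: 0.0931
```

>>> move_arm(series=[[0.9,-1,0,0,0,0,1],[0.9,-1,0,0,0,0,1],[0.9,-1,0,0,0,0,1]])

```text
t: 1.4
tool_pos: [0.405, -0.0765, 0.2187]
orientation: [-3.102, -0.494, -0.001]
force: [0.1, -1.2, -0.1]
opening: 0.0926
```

>>> move_arm(series=[[0.9,-0.95,0,0,0,0,1],[0.9,-0.95,0,0,0,0,1],[0.9,-0.95,0,0,0,0,1]])

```text
t: 1.7
tool_pos: [0.4614, 0.0421, 0.2185]
orientation: [-3.102, -0.495, -0.0]
force: [0.6, -0.5, 0.9]
opening: 0.0932
```

>>> move_arm(series=[[0.92,-0.99,0,0,0,0.0375,1],[0.92,-0.99,0,0,0,0.0375,1],[0.92,-0.99,0,0,0,0.0375,1],[0.92,-0.99,0,0,0,0.0375,1],[0.92,-0.99,0,0,0,0.0375,1]])

```text
t: 2.2
tool_pos: [0.5172, 0.1622, 0.2178]
orientation: [3.125, 0.311, -0.003]
force: [-0.2, -0.0, -0.4]
opening: 0.0929
```

```bash
cat >> h.py <<'E'
def plan(target,yaw):
    from plant import read_state
    s=read_state(); Rm=R.from_rotvec(s['orientation']); M=Rm.as_matrix()
    Rt=R.from_matrix(np.array([[np.cos(yaw),np.sin(yaw),0],[np.sin(yaw),-np.cos(yaw),0],[0,0,-1]]))
    d=M.T@(np.array(target)-s['tool_pos']); r=(Rm.inv()*Rt).as_rotvec()
    print('t',s['t'],'pos',np.round(s['tool_pos'],4),'yaw',round(np.arctan2(M[1,0],M[0,0]),4),'F',np.round(s['force'],2),'open',round(s['opening'],4),'q6',round(s['q'][5],2))
    print('shift shares',np.round(d*10,3),'turn shares',np.round(r/np.pi,4))
E
python3 - <<'E'
from h import *
plan([.5176,.1648,.101],.197)
snap('top','top1');snap('side','side1');crop('top1',130,150,90,75,8,'t1');crop('side1',195,130,90,120,5,'s1')
E
```

```text
t 2.2 pos [0.5172 0.1622 0.2178] yaw 0.1984 F [-0.16 -0.05 -0.42] open 0.0929 q6 1.58
shift shares [ 0.011 -0.025  1.168] turn shares [0.0002 0.0005 0.0004]
```

View pics/s1.png

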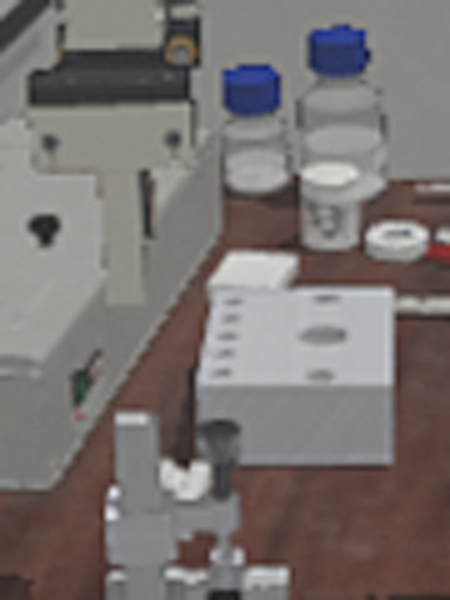

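View pics/t1.png

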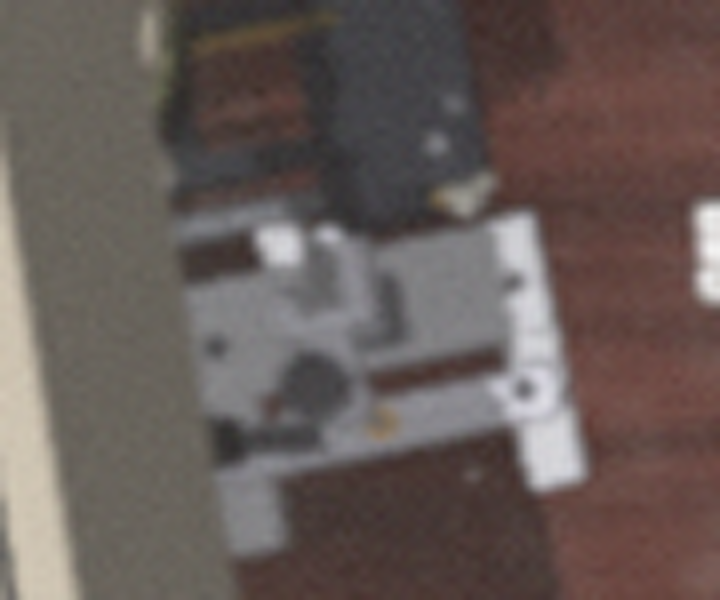

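The finger sits above the mast in the side view, at about crop x 125 against 137 for the mast lower down. Going down now.

>>> move_arm(series=[[0.01,-0.02,0.3,0,0,0,1],[0.01,-0.02,0.6,0,0,0,1],[0.01,-0.02,0.9,0,0,0,1],[0.01,-0.02,0.9,0,0,0,1],[0.01,-0.02,0.9,0,0,0,1]])

```text
t: 2.8
tool_pos: [0.5176, 0.1632, 0.1291]
orientation: [3.126, 0.307, -0.001]
force: [0.5, 0.4, 0.3]
opening: 0.093
```

```bash
python3 - <<'E'
from h import *
plan([.5176,.1648,.101],.197)
snap('top','top2');snap('side','side2');crop('top2',130,150,90,75,8,'t2');crop('side2',195,180,90,110,5,'s2')
E
```

```text
t 2.8 pos [0.5176 0.1632 0.1291] yaw 0.1956 F [0.53 0.43 0.31] open 0.093 q6 1.59
shift shares [ 0.003 -0.016  0.281] turn shares [ 0.      0.0002 -0.0005]
```

View pics/s2.png

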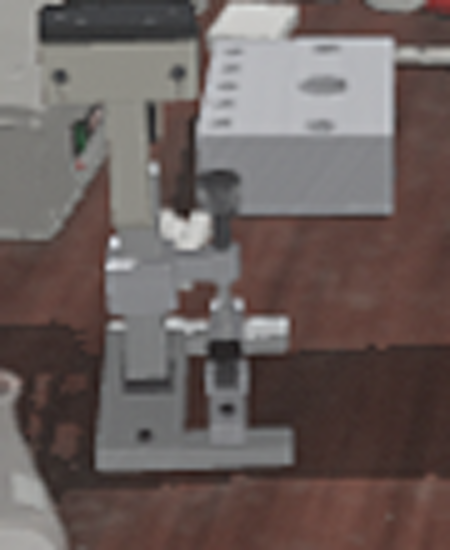

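View pics/t2.png

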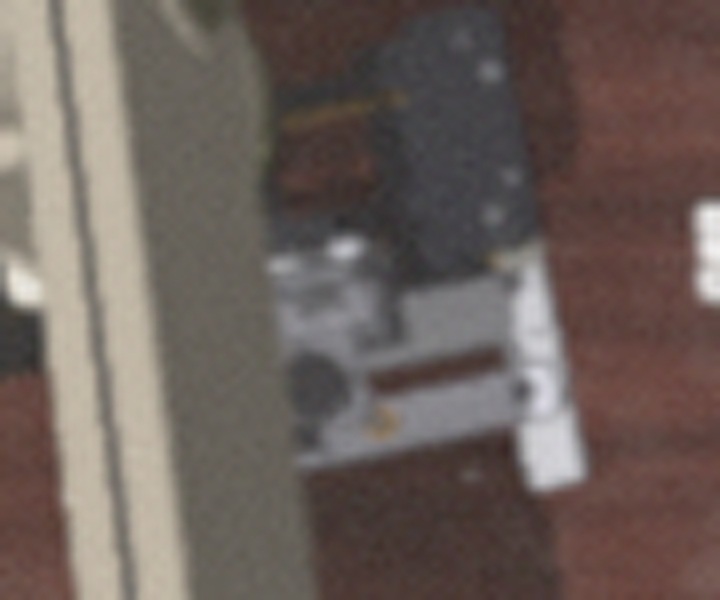

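>>> move_arm(series=[[0,-0.015,0.15,0,0,0,1],[0,-0.015,0.28,0,0,0,1],[0,-0.015,0.28,0,0,0,1],[0,-0.015,0.28,0,0,0,-0.4],[0,-0.015,0.28,0,0,0,-0.6],[0,-0.015,0.28,0,0,0,-1],[0,-0.015,0.28,0,0,0,-1],[0,-0.015,0.28,0,0,0,-1]], squeeze=20)

```text
t: 3.7
tool_pos: [0.5178, 0.1658, 0.1009]
orientation: [-3.126, -0.309, -0.001]
force: [-0.1, -0.2, -0.1]
opening: 0.0575
```

>>> move_arm(series=[[0,0,0,0,0,0,-1],[0,0,0,0,0,0,-1],[0,0,0,0,0,0,-1],[0,0,0,0,0,0,-1],[0,0,0,0,0,0,-1]], squeeze=60)

```text
t: 4.2
tool_pos: [0.5175, 0.1657, 0.1006]
orientation: [3.126, 0.309, -0.0]
force: [-0.5, -0.3, 0.1]
opening: 0.0178
```

```bash
python3 - <<'E'
from h import *
plan([.5176,.1648,.101],.197)
snap('top','top3');snap('side','side3');crop('top3',130,150,90,75,8,'t3');crop('side3',195,180,90,110,5,'s3')
E
```

```text
t 4.2 pos [0.5175 0.1657 0.1006] yaw 0.197 F [-0.49 -0.34  0.09] open 0.0178 q6 1.59
shift shares [-0.001  0.009 -0.004] turn shares [ 0.  0. -0.]
```

View pics/s3.png

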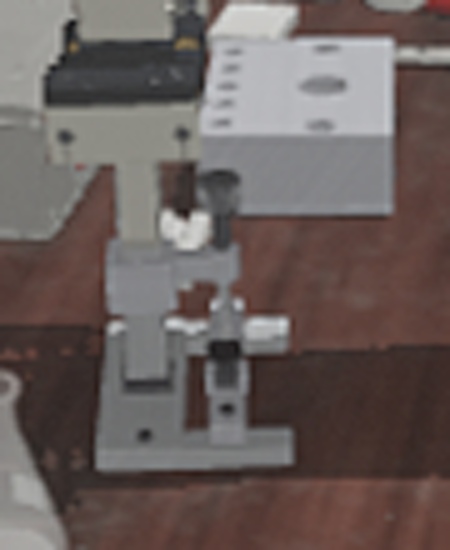

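>>> move_arm(series=[[0,0,0,0,0,0,-1],[0,0,0,0,0,0,-1],[0,0,0,0,0,0,-1],[0,0,0,0,0,0,-1]])

```text
t: 4.7
tool_pos: [0.5176, 0.1657, 0.1006]
orientation: [3.126, 0.309, -0.0]
force: [-0.6, -1.6, 0.5]
opening: 0.0115
```

>>> move_arm(series=[[0,0,-0.03,0,0,0,-1],[0,0,-0.06,0,0,0,-1],[0,0,-0.1,0,0,0,-1],[0,0,-0.15,0,0,0,-1],[0,0,-0.2,0,0,0,-1],[0,0,-0.2,0,0,0,-1]])

```text
t: 5.3
tool_pos: [0.5183, 0.1659, 0.1218]
orientation: [-3.126, -0.309, -0.003]
force: [0.5, -0.3, -8.2]
opening: 0.0114
```

```bash
python3 - <<'E'
from h import *
plan([.5176,.1648,.121],.197)
snap('top','top4');snap('side','side4');crop('top4',130,150,90,75,8,'t4');crop('side4',195,180,90,110,5,'s4')
E
```

```text
t 5.3 pos [0.5183 0.1659 0.1218] yaw 0.197 F [ 0.55 -0.29 -8.2 ] open 0.0114 q6 1.59
shift shares [-0.009  0.01   0.008] turn shares [-0.     -0.0006 -0.    ]
```

View pics/s4.png

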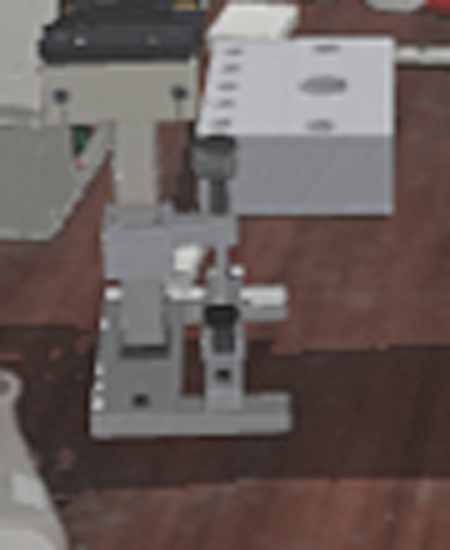

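View pics/t4.png

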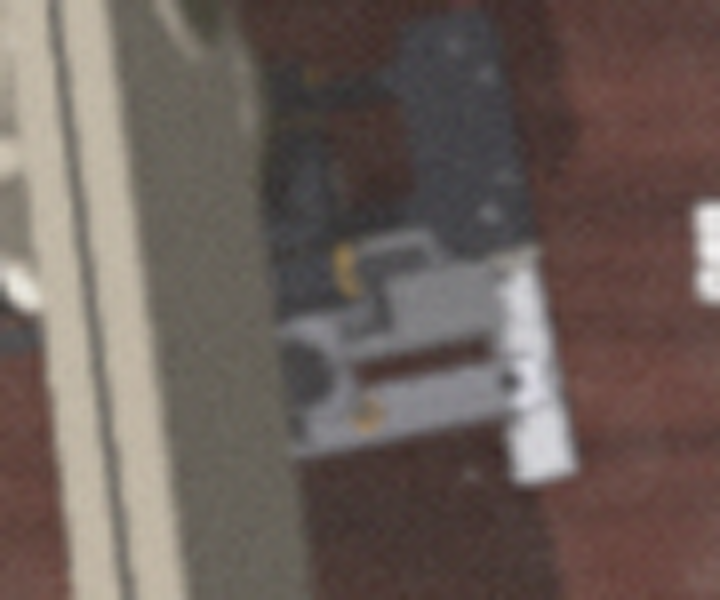

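It lifted cleanly: force -8.2 N, foot still level. Raising it further to clear the block.

>>> move_arm(series=[[0,0,-0.08,0,0,0,-1],[0,0,-0.2,0,0,0,-1],[0,0,-0.35,0,0,0,-1],[0,0,-0.5,0,0,0.005,-1],[0,0,-0.65,0,0,0.01,-1],[0,0,-0.74,0,0,0.016,-1],[0,0,-0.78,0,0,0.0213,-1],[0,0,-0.78,0,0,0.0213,-1]])

```text
t: 6.2
tool_pos: [0.5179, 0.1658, 0.1994]
orientation: [-3.135, -0.203, -0.002]
force: [-0.2, -0.5, -8.7]
opening: 0.0117
```

```bash
python3 - <<'E'
from h import *
plan([.5139,-.1271,.200],.130)
E
```

```text
t 6.2 pos [0.5179 0.1658 0.1994] yaw 0.1292 F [-0.15 -0.52 -8.71] open 0.0117 q6 1.66
shift shares [-0.417  2.9   -0.007] turn shares [-0.     -0.0004 -0.0003]
```

>>> move_arm(series=[[-0.01,0.07,0,0,0,0,-1],[-0.03,0.2,0,0,0,0,-1],[-0.06,0.38,0,0,0,0,-1],[-0.09,0.6,0,0,0,0,-1],[-0.12,0.82,0,0,0,0,-1],[-0.14,1,0,0,0,0,-1]])

```text
t: 6.8
tool_pos: [0.5159, 0.0625, 0.1978]
orientation: [3.134, 0.203, -0.002]
force: [-0.4, -0.4, -7.0]
opening: 0.0115
```

>>> move_arm(series=[[-0.03,0.2,0,0,0,0,-1],[-0.06,0.4,0,0,0,0,-1],[-0.09,0.6,0,0,0,0,-1],[-0.12,0.8,0,0,0,0,-1],[-0.14,1,0,0,0,0,-1]])

```text
t: 7.3
tool_pos: [0.5147, -0.0381, 0.1978]
orientation: [3.135, 0.203, -0.002]
force: [-0.2, 0.3, -7.7]
opening: 0.0114
```

>>> move_arm(series=[[-0.03,0.2,0,0,0,0,-1],[-0.06,0.4,0,0,0,0,-1],[-0.09,0.6,0,0,0,0,-1],[-0.12,0.77,0,0,0,0,-1],[-0.14,0.87,0,0,0,0,-1],[-0.14,0.9,0,0,0,0,-1],[-0.14,0.9,0,0,0,0,-1],[-0.14,0.9,0,0,0,0,-1]])

```text
t: 8.1
tool_pos: [0.5134, -0.1267, 0.1985]
orientation: [-3.134, -0.205, 0.0]
force: [0.1, -0.2, -8.4]
opening: 0.0116
```

```bash
python3 - <<'E'
from h import *
plan([.5139,-.1271,.200],.130)
snap('top','top5');snap('side','side5');crop('top5',225,140,100,80,8,'t5');crop('side5',195,130,100,100,6,'s5')
E
```

```text
t 8.1 pos [ 0.5134 -0.1267  0.1985] yaw 0.1304 F [ 0.14 -0.17 -8.44] open 0.0116 q6 1.1
shift shares [ 0.004  0.005 -0.015] turn shares [-0.0002  0.0001  0.0001]
```

View pics/s5.png

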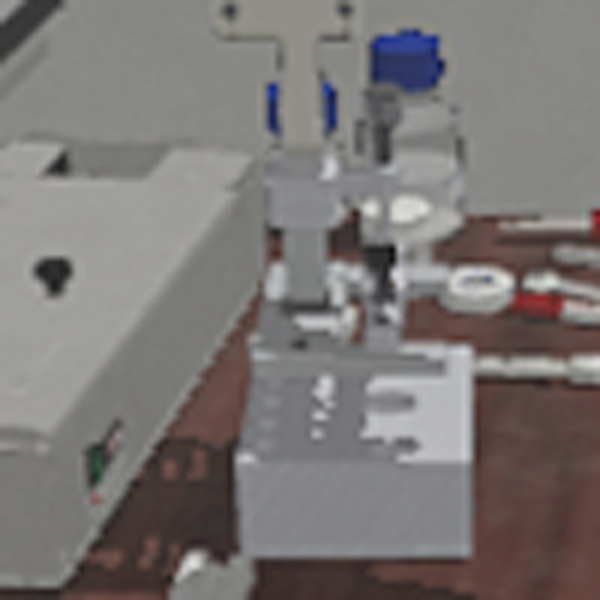

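View pics/t5.png

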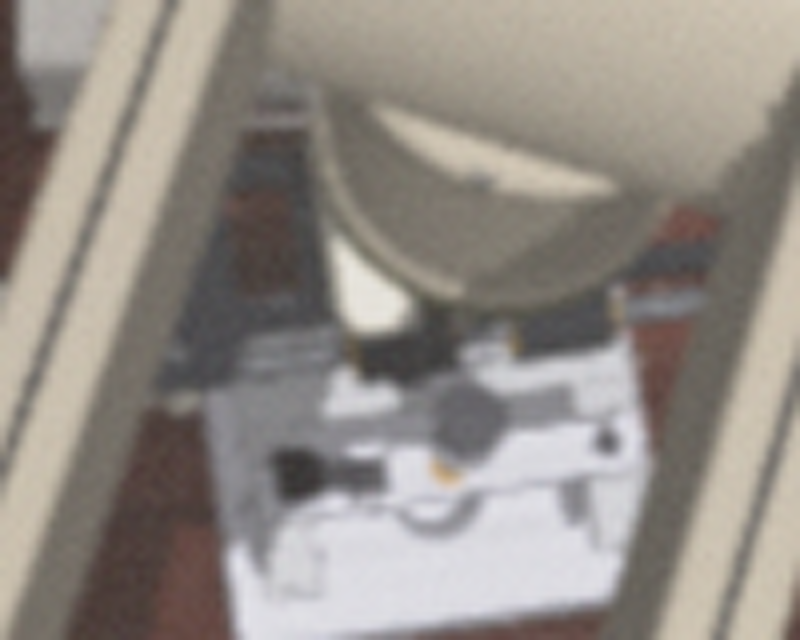

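```bash
python3 - <<'E'
from fit import *
bp=(.4872,-.1306,.130); y=.1304
gp=(.5134-.042*np.cos(y),-.1267-.042*np.sin(y),y); print(gp)
overlay('top5','ot5',225,140,100,80,8,gp,bp,gz=.1985-.1006); overlay('side5','os5',195,130,100,100,6,gp,bp,gz=.1985-.1006)
E
```

```text
(np.float64(0.47175658164916473), np.float64(-0.13216129179382666), 0.1304)
```

View pics/os5.png

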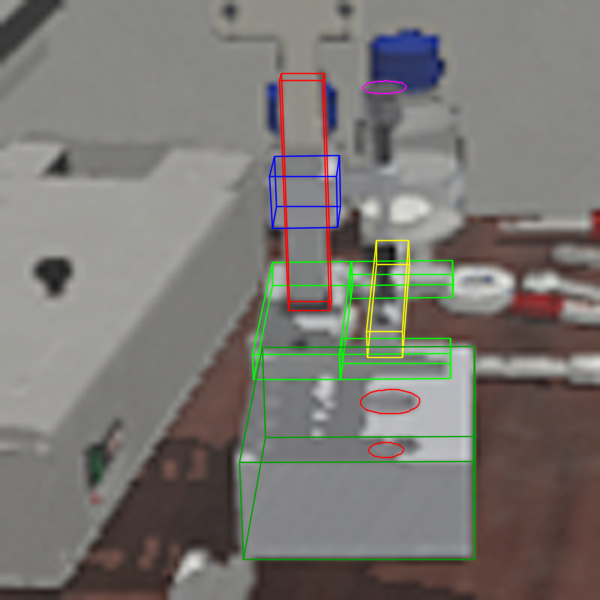

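View pics/ot5.png

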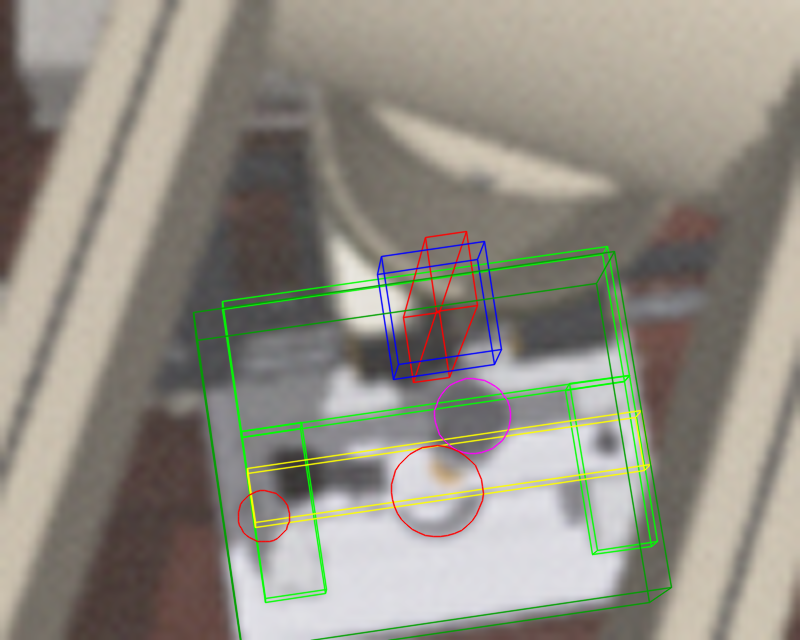

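```bash
python3 - <<'E'
from h import *
crop('side5',228,165,52,45,14,'s5b')
E
```

```text
(no output)
```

View pics/s5b.png

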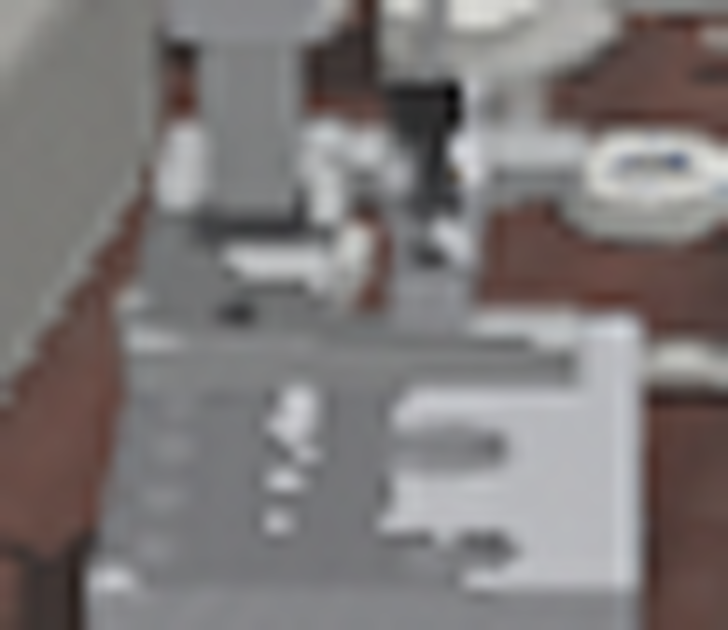

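The gauge hangs level and the model overlay matches to about 1 mm. The near leg's underside runs straight at row 380 of the crop. Lowering now.

>>> move_arm(series=[[0.004,0.005,0.08,0,0,0,-1],[0.004,0.005,0.17,0,0,0,-1],[0.004,0.005,0.26,0,0,0,-1],[0.004,0.005,0.33,0,0,0,-1],[0.004,0.005,0.37,0,0,0,-1],[0.004,0.005,0.38,0,0,0,-1],[0.004,0.005,0.38,0,0,0,-1]])

```text
t: 8.9
tool_pos: [0.514, -0.1277, 0.1606]
orientation: [-3.135, -0.204, 0.0]
force: [0.2, -0.5, -7.8]
opening: 0.0117
```

>>> move_arm(series=[[0,0,0.01,0,0,0,-1],[0,0,0.02,0,0,0,-1],[0,0,0.03,0,0,0,-1],[0,0,0.03,0,0,0,-1]])

```text
t: 9.3
tool_pos: [0.514, -0.1277, 0.1576]
orientation: [-3.135, -0.204, 0.0]
force: [-0.7, -0.9, -8.1]
opening: 0.0115
```

>>> move_arm(series=[[0,0,0.005,0,0,0,-1],[0,0,0.01,0,0,0,-1],[0,0,0.01,0,0,0,-1]])

```text
t: 9.6
tool_pos: [0.514, -0.1277, 0.1567]
orientation: [3.135, 0.204, 0.0]
force: [-0.7, 0.1, -8.3]
opening: 0.0114
```

>>> move_arm(series=[[0,0,0.005,0,0,0,-1],[0,0,0.01,0,0,0,-1],[0,0,0.01,0,0,0,-1]])

```text
t: 9.9
tool_pos: [0.5142, -0.1277, 0.1566]
orientation: [3.135, 0.204, 0.001]
force: [-4.5, 2.1, 3.0]
opening: 0.0118
```

Contact came at z = 0.1566, as predicted. Releasing.

>>> move_arm(series=[[0,0,0,0,0,0,-0.6],[0,0,0,0,0,0,-0.4],[0,0,0,0,0,0,0],[0,0,0,0,0,0,0],[0,0,0,0,0,0,0]], squeeze=20)

```text
t: 10.4
tool_pos: [0.5141, -0.1278, 0.1557]
orientation: [3.135, 0.204, 0.0]
force: [-0.6, 0.2, -0.7]
opening: 0.0446
```

>>> move_arm(series=[[0,0,-0.2,0,0,0,0],[0,0,-0.5,0,0,0,0],[0,0,-0.8,0,0,0,0],[0,0,-0.8,0,0,0,0]])

```text
t: 10.8
tool_pos: [0.5164, -0.1285, 0.2409]
orientation: [3.132, 0.204, 0.012]
force: [0.6, -0.4, 0.2]
opening: 0.0466
```

```bash
python3 - <<'E'
from fit import *
plan([.4721,-.1332,.236],.130)
snap('top','top6');snap('side','side6')
bp=(.4872,-.1306,.130); y=.1304
gp=(.5142-.042*np.cos(y),-.1277-.042*np.sin(y),y); print(gp, W(bp,[-15,0,56]))
crop('top6',225,140,100,80,8,'t6')
overlay('top6','ot6',225,140,100,80,8,gp,bp,gz=.056); overlay('side6','os6',195,130,100,100,6,gp,bp,gz=.056)
E
```

```text
t 10.8 pos [ 0.5164 -0.1285  0.2409] yaw 0.1301 F [ 0.61 -0.42  0.16] open 0.0466 q6 1.1
shift shares [-0.445 -0.011  0.046] turn shares [ 0.0012 -0.0023  0.    ]
(np.float64(0.47255658164916475), np.float64(-0.13316129179382666), 0.1304) [[ 0.47232657 -0.13254451  0.056     ]]
```

View pics/os6.png

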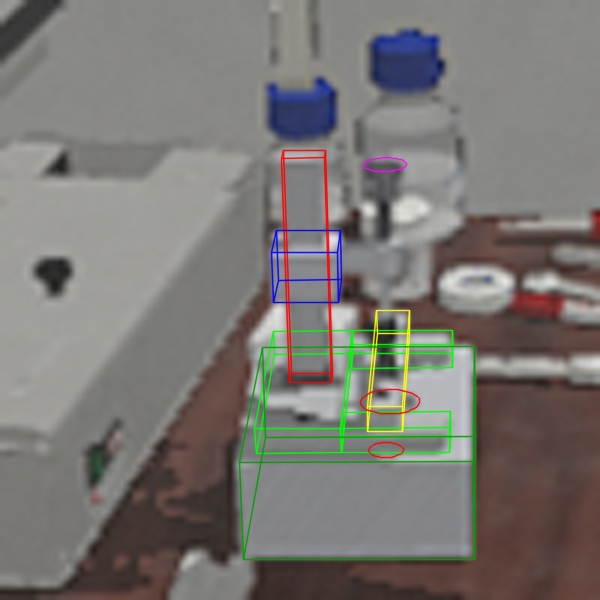

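View pics/ot6.png

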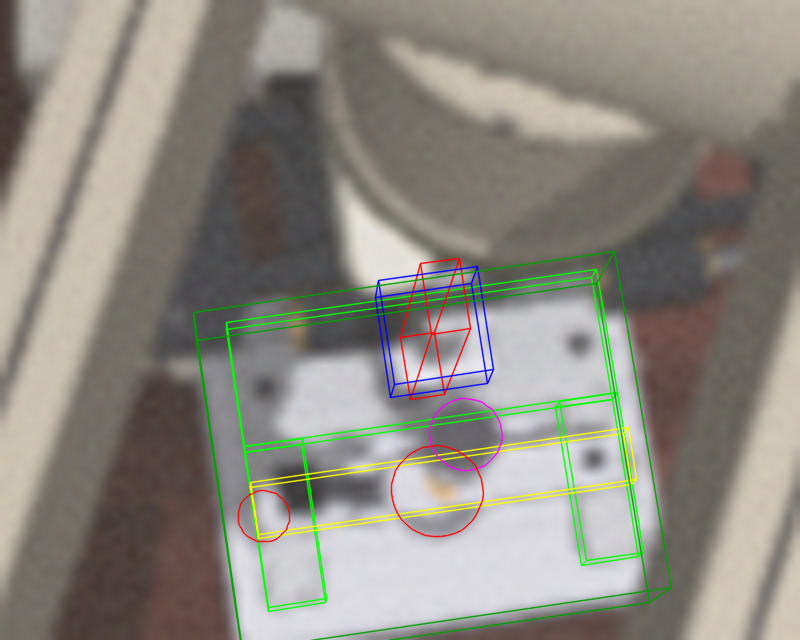

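View pics/t6.png

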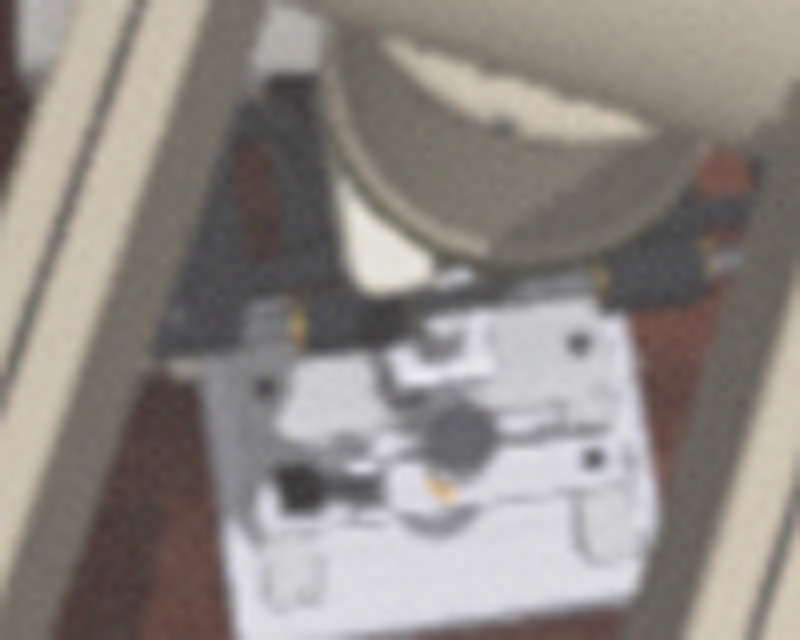

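The gauge stands flat on the block. Robot and camera both put the probe within about 1 mm of the well axis, and the head shows at (461,435) in the crop. Next I close the gripper, move over the head and push it down in small steps.

>>> move_arm(series=[[-0.1,0,0,0,0,0,-1],[-0.25,0,0,0,0,0,-1],[-0.44,-0.01,0,0,0,0,-1],[-0.44,-0.01,0,0,0,0,-1],[-0.44,-0.01,0,0,0,0,-1],[-0.44,-0.01,0,0,0,0,-1],[-0.44,-0.01,0,0,0,0,-1],[-0.44,-0.01,0,0,0,0,-1]])

```text
t: 11.7
tool_pos: [0.4705, -0.1323, 0.2354]
orientation: [-3.135, -0.205, 0.001]
force: [-0.2, 0.1, 0.4]
opening: 0.0007
```

```bash
python3 - <<'E'
from h import *
plan([.4724,-.1330,.195],.130)
snap('top','top7');snap('side','side7');crop('top7',225,140,100,80,8,'t7');crop('side7',225,125,60,80,7,'s7')
E
```

```text
t 11.7 pos [ 0.4705 -0.1323  0.2354] yaw 0.1304 F [-0.2   0.05  0.42] open 0.0007 q6 1.06
shift shares [0.018 0.01  0.404] turn shares [-0.0001  0.0001  0.0001]
```

View pics/s7.png

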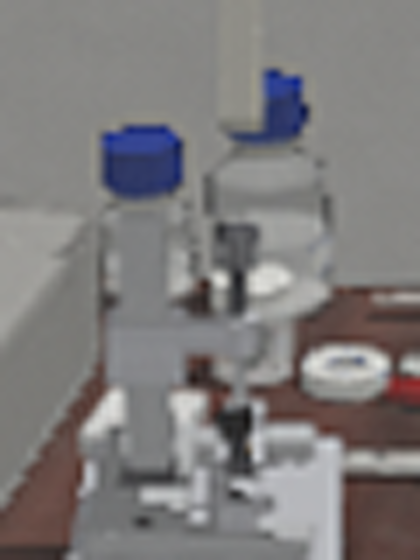

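The closed fingers (crop x 242) are over the head (237). Descending.

>>> move_arm(series=[[0.018,0.01,0.1,0,0,0,-1],[0.018,0.01,0.22,0,0,0,-1],[0.018,0.01,0.33,0,0,0,-1],[0.018,0.01,0.4,0,0,0,-1],[0.018,0.01,0.4,0,0,0,-1],[0.018,0.01,0.4,0,0,0,-1]])

```text
t: 12.4
tool_pos: [0.472, -0.1331, 0.1954]
orientation: [-3.135, -0.204, 0.001]
force: [-0.5, -0.1, 0.2]
opening: 0.0003
```

>>> move_arm(series=[[0,0,0.01,0,0,0,-1],[0,0,0.02,0,0,0,-1],[0,0,0.03,0,0,0,-1],[0,0,0.04,0,0,0,-1],[0,0,0.05,0,0,0,-1],[0,0,0.06,0,0,0,-1],[0,0,0.07,0,0,0,-1],[0,0,0.08,0,0,0,-1]])

```text
t: 13.2
tool_pos: [0.4722, -0.1332, 0.1877]
orientation: [3.135, 0.204, 0.0]
force: [0.0, 0.2, 1.2]
opening: 0.0005
```

>>> move_arm(series=[[0,0,0.015,0,0,0,-1],[0,0,0.03,0,0,0,-1],[0,0,0.045,0,0,0,-1],[0,0,0.06,0,0,0,-1],[0,0,0.075,0,0,0,-1],[0,0,0.09,0,0,0,-1],[0,0,0.1,0,0,0,-1]])

```text
t: 13.9
tool_pos: [0.4721, -0.1332, 0.1775]
orientation: [-3.135, -0.204, 0.0]
force: [-0.5, -1.0, 0.8]
opening: 0.0004
```

```bash
python3 - <<'E'
from h import *
snap('side','side8');crop('side8',225,125,60,80,7,'s8')
E
```

```text
(no output)
```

View pics/s8.png

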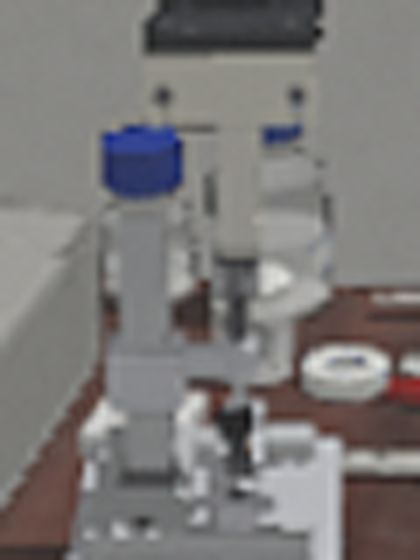

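The carriage is sliding down with the head (the carriage top moved from crop row 320 to 348). I'll go on to just above the shallowest possible bottom.

>>> move_arm(series=[[0,0,0.015,0,0,0,-1],[0,0,0.03,0,0,0,-1],[0,0,0.045,0,0,0,-1],[0,0,0.06,0,0,0,-1],[0,0,0.075,0,0,0,-1],[0,0,0.085,0,0,0,-1]])

```text
t: 14.55
tool_pos: [0.4721, -0.1332, 0.169]
orientation: [3.135, 0.204, -0.0]
force: [0.3, -0.2, 1.0]
opening: 0.0009
```

>>> move_arm(series=[[0,0,0.003,0,0,0,-1],[0,0,0.006,0,0,0,-1],[0,0,0.006,0,0,0,-1]])

```text
t: 14.85
tool_pos: [0.4721, -0.1332, 0.1685]
orientation: [-3.135, -0.204, 0.0]
force: [0.6, -0.4, -0.4]
opening: 0.0006
```

>>> move_arm(series=[[0,0,0.003,0,0,0,-1],[0,0,0.006,0,0,0,-1],[0,0,0.006,0,0,0,-1]])

```text
t: 15.15
tool_pos: [0.4721, -0.1332, 0.1679]
orientation: [-3.135, -0.204, 0.0]
force: [-0.4, -0.0, 0.3]
opening: 0.0003
```

>>> move_arm(series=[[0,0,0.005,0,0,0,-1],[0,0,0.01,0,0,0,-1]])

```text
t: 15.35
tool_pos: [0.4721, -0.1332, 0.1669]
orientation: [3.135, 0.204, 0.0]
force: [-0.1, -0.0, 2.0]
opening: 0.0003
```

>>> move_arm(series=[[0,0,0.003,0,0,0,-1],[0,0,0.007,0,0,0,-1],[0,0,0.007,0,0,0,-1]])

```text
t: 15.65
tool_pos: [0.4721, -0.1332, 0.1661]
orientation: [-3.135, -0.204, 0.0]
force: [-0.7, 0.0, 0.7]
opening: 0.0007
```

>>> move_arm(series=[[0,0,0.003,0,0,0,-1],[0,0,0.007,0,0,0,-1]])

```text
t: 15.85
tool_pos: [0.4721, -0.1332, 0.1655]
orientation: [3.135, 0.204, 0.0]
force: [0.0, -0.8, 0.5]
opening: 0.0005
```

>>> move_arm(series=[[0,0,0.003,0,0,0,-1],[0,0,0.007,0,0,0,-1]])

```text
t: 16.05
tool_pos: [0.4721, -0.1332, 0.1648]
orientation: [-3.135, -0.204, 0.0]
force: [-0.2, -0.2, 0.9]
opening: 0.0005
```

>>> move_arm(series=[[0,0,0.003,0,0,0,-1],[0,0,0.007,0,0,0,-1]])

```text
t: 16.25
tool_pos: [0.4722, -0.1332, 0.1642]
orientation: [3.135, 0.204, 0.0]
force: [-0.1, -0.1, 1.0]
opening: 0.0003
```

>>> move_arm(series=[[0,0,0.003,0,0,0,-1],[0,0,0.007,0,0,0,-1]])

```text
t: 16.45
tool_pos: [0.4721, -0.1332, 0.1634]
orientation: [-3.135, -0.204, 0.0]
force: [0.1, -0.3, 1.1]
opening: 0.0001
```

>>> move_arm(series=[[0,0,0.004,0,0,0,-1],[0,0,0.008,0,0,0,-1]])

```text
t: 16.65
tool_pos: [0.4721, -0.1332, 0.1626]
orientation: [-3.135, -0.204, 0.0]
force: [0.8, 0.0, 1.4]
opening: 0.0006
```

>>> move_arm(series=[[0,0,0.004,0,0,0,-1],[0,0,0.008,0,0,0,-1]])

```text
t: 16.85
tool_pos: [0.4721, -0.1332, 0.1618]
orientation: [-3.135, -0.204, -0.0]
force: [-0.5, 0.4, 0.8]
opening: 0.0003
```

>>> move_arm(series=[[0,0,0.004,0,0,0,-1],[0,0,0.008,0,0,0,-1]])

```text
t: 17.05
tool_pos: [0.4721, -0.1332, 0.161]
orientation: [3.135, 0.204, 0.0]
force: [-0.3, -0.2, 0.6]
opening: 0.0003
```

>>> move_arm(series=[[0,0,0.004,0,0,0,-1],[0,0,0.008,0,0,0,-1]])

```text
t: 17.25
tool_pos: [0.4721, -0.1332, 0.1602]
orientation: [-3.135, -0.204, 0.0]
force: [-0.1, -0.0, 0.8]
opening: 0.0009
```

>>> move_arm(series=[[0,0,0.004,0,0,0,-1],[0,0,0.008,0,0,0,-1]])

```text
t: 17.45
tool_pos: [0.4721, -0.1332, 0.1594]
orientation: [3.135, 0.204, 0.0]
force: [-0.2, 0.6, 1.4]
opening: 0.0
```

>>> move_arm(series=[[0,0,0.004,0,0,0,-1],[0,0,0.008,0,0,0,-1]])

```text
t: 17.65
tool_pos: [0.4721, -0.1332, 0.1586]
orientation: [3.135, 0.204, 0.0]
force: [-0.6, 1.0, 1.4]
opening: 0.0003
```

>>> move_arm(series=[[0,0,0.004,0,0,0,-1],[0,0,0.008,0,0,0,-1]])

```text
t: 17.85
tool_pos: [0.4721, -0.1332, 0.1578]
orientation: [3.135, 0.204, 0.0]
force: [-0.2, -0.7, 1.6]
opening: 0.0002
```

>>> move_arm(series=[[0,0,0.004,0,0,0,-1],[0,0,0.008,0,0,0,-1]])

```text
t: 18.05
tool_pos: [0.4721, -0.1332, 0.157]
orientation: [-3.135, -0.204, -0.0]
force: [-0.6, -0.1, 2.0]
opening: 0.0006
```

>>> move_arm(series=[[0,0,0.003,0,0,0,-1],[0,0,0.006,0,0,0,-1]])

```text
t: 18.25
tool_pos: [0.4721, -0.1332, 0.1564]
orientation: [-3.135, -0.204, 0.0]
force: [0.2, 0.5, 1.5]
opening: 0.0006
```

>>> move_arm(series=[[0,0,0.004,0,0,0,-1],[0,0,0.008,0,0,0,-1]])

```text
t: 18.45
tool_pos: [0.4721, -0.1332, 0.1556]
orientation: [-3.135, -0.204, 0.0]
force: [-0.7, -0.6, 1.1]
opening: 0.0005
```

>>> move_arm(series=[[0,0,0.004,0,0,0,-1],[0,0,0.008,0,0,0,-1]])

```text
t: 18.65
tool_pos: [0.4721, -0.1331, 0.1548]
orientation: [-3.135, -0.204, 0.0]
force: [0.1, -0.1, 2.0]
opening: 0.0007
```

>>> move_arm(series=[[0,0,0.004,0,0,0,-1],[0,0,0.008,0,0,0,-1]])

```text
t: 18.85
tool_pos: [0.4721, -0.1332, 0.154]
orientation: [-3.135, -0.204, 0.0]
force: [0.4, 0.2, 1.2]
opening: 0.0008
```

>>> move_arm(series=[[0,0,0.004,0,0,0,-1],[0,0,0.008,0,0,0,-1]])

```text
t: 19.05
tool_pos: [0.4721, -0.1332, 0.1532]
orientation: [3.135, 0.204, 0.0]
force: [-0.1, 0.5, 1.4]
opening: 0.0003
```

>>> move_arm(series=[[0,0,0.004,0,0,0,-1],[0,0,0.008,0,0,0,-1]])

```text
t: 19.25
tool_pos: [0.4721, -0.1331, 0.1524]
orientation: [-3.135, -0.204, 0.0]
force: [-0.0, -0.1, 0.3]
opening: 0.0007
```

>>> move_arm(series=[[0,0,0.004,0,0,0,-1],[0,0,0.008,0,0,0,-1]])

```text
t: 19.45
tool_pos: [0.4722, -0.1332, 0.1517]
orientation: [3.135, 0.204, 0.0]
force: [-0.4, -0.9, 2.4]
opening: 0.0003
```

>>> move_arm(series=[[0,0,0.002,0,0,0,-1],[0,0,0.004,0,0,0,-1],[0,0,0.004,0,0,0,-1]])

```text
t: 19.75
tool_pos: [0.4722, -0.1332, 0.1515]
orientation: [3.135, 0.204, 0.0]
force: [-1.5, 1.3, 5.4]
opening: 0.0006
```

>>> move_arm(series=[[0,0,0,0,0,0,-1],[0,0,0,0,0,0,-1]])

```text
t: 19.95
tool_pos: [0.4722, -0.1332, 0.1514]
orientation: [3.135, 0.204, 0.0]
force: [-1.6, 1.3, 5.4]
opening: 0.0002
```

```bash
python3 - <<'E'
from h import *
plan([.4724,-.1330,.195],.130)
snap('side','side9');snap('top','top9');crop('side9',225,125,60,80,7,'s9')
plan([.4724,-.1330,.195],.130)
E
```

```text
t 19.95 pos [ 0.4722 -0.1332  0.1514] yaw 0.1301 F [-1.55  1.26  5.41] open 0.0002 q6 1.06
shift shares [ 0.002 -0.002 -0.436] turn shares [ 0. -0.  0.]
t 20.05 pos [ 0.4722 -0.1332  0.1514] yaw 0.1301 F [-2.09  0.78  4.89] open 0.0007 q6 1.06
shift shares [ 0.002 -0.001 -0.436] turn shares [ 0. -0.  0.]
```

View pics/s9.png

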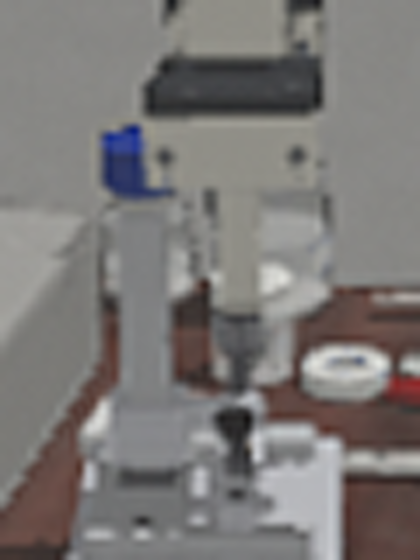

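The reading holds: 5.4 N steady with the tip stopped at z = 0.1514, so the probe is on the bottom about 31.6 mm down. I'll back straight up and check clearances for the lever.

>>> move_arm(series=[[0,0,-0.02,0,0,0,-1],[0,0,-0.1,0,0,0,-1],[0,0,-0.4,0,0,0,-1],[0,0,-0.8,0,0,0,-1],[0,0,-0.8,0,0,0,-1],[0,0,-0.8,0,0,0,-1]])

```text
t: 20.65
tool_pos: [0.473, -0.1335, 0.2327]
orientation: [3.134, 0.204, 0.004]
force: [0.1, -0.2, -0.9]
opening: 0.0005
```

```bash
python3 - <<'E'
from fit import *
plan([.466,-.083,.230],.130+np.pi/2)
T=load('top0')
for z in (0,.1,.15): print(z,np.round(unproj(T,[(230,157),(300,157),(385,152)],z),3).tolist())
S=load('side0')
print(np.round(unproj(S,[(203,222)],0),3))  # placeholder base
snap('side','side10');snap('top','top10');crop('side10',225,125,60,80,7,'s10');crop('top10',225,140,100,80,8,'t10')
E
```

```text
t 20.65 pos [ 0.473  -0.1335  0.2327] yaw 0.1301 F [ 0.08 -0.16 -0.85] open 0.0005 q6 1.06
shift shares [-0.004 -0.51   0.027] turn shares [ 1.e-03 -3.e-04 -5.e-01]
0 [[0.614, 0.008, 0.0], [0.611, -0.202, 0.0], [0.622, -0.456, 0.0]]
0.1 [[0.589, 0.001, 0.1], [0.586, -0.189, 0.1], [0.596, -0.42, 0.1]]
0.15 [[0.576, -0.003, 0.15], [0.574, -0.183, 0.15], [0.583, -0.402, 0.15]]
[[ 0.639 -0.04   0.   ]]
```

View pics/s10.png

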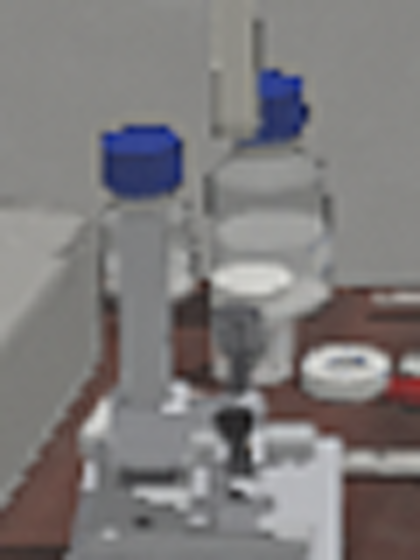

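View pics/t10.png

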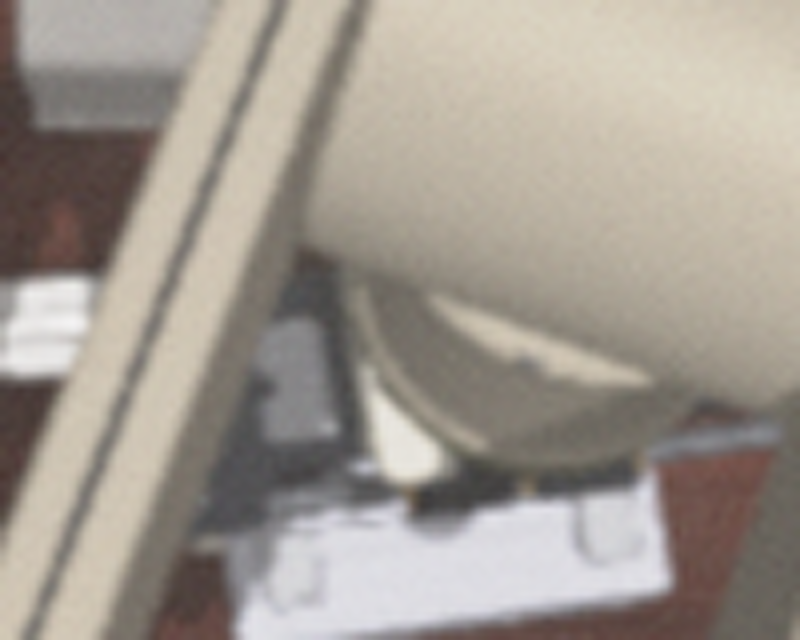

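The head stays down where I left it (crop row 312). Turning the gripper 90° so that its body clears the mast, and moving over the lever.

>>> move_arm(series=[[0,-0.1,0,0,0,-0.04,-1],[0,-0.2,0,0,0,-0.085,-1],[0,-0.3,0,0,0,-0.13,-1],[0,-0.4,0,0,0,-0.175,-1],[0,-0.51,0,0,0,-0.22,-1],[0,-0.51,0,0,0,-0.25,-1],[0,-0.51,0,0,0,-0.25,-1]])

```text
t: 21.45
tool_pos: [0.4647, -0.0821, 0.2296]
orientation: [-2.815, -1.39, 0.003]
force: [0.1, 0.9, -1.3]
opening: 0.0005
```

>>> move_arm(series=[[0,0,0,0,0,-0.04,-1],[0,0,0,0,0,-0.085,-1],[0,0,0,0,0,-0.13,-1],[0,0,0,0,0,-0.175,-1],[0,0,0,0,0,-0.22,-1],[0,0,0,0,0,-0.25,-1],[0,0,0,0,0,-0.25,-1],[0,0,0,0,0,-0.25,-1]])

```text
t: 22.25
tool_pos: [0.4652, -0.0826, 0.2305]
orientation: [-2.077, -2.355, 0.001]
force: [-0.5, 0.5, 0.3]
opening: 0.0003
```

```bash
python3 - <<'E'
from fit import *
plan([.466,-.083,.140],.130+np.pi/2)
gp=(.4724,-.1328,.130)
for y in(46,50,54,58,64): print(y,np.round(W(gp,[0,y,0]),4))
snap('side','side11');snap('top','top11');crop('side11',215,110,80,100,6,'s11');crop('top11',225,140,100,80,8,'t11')
E
```

```text
t 22.25 pos [ 0.4652 -0.0826  0.2305] yaw 1.6959 F [-0.51  0.54  0.34] open 0.0003 q6 -0.41
shift shares [-0.005  0.009  0.905] turn shares [-0.0004 -0.0002 -0.0016]
46 [[ 0.4664 -0.0872  0.    ]]
50 [[ 0.4659 -0.0832  0.    ]]
54 [[ 0.4654 -0.0793  0.    ]]
58 [[ 0.4649 -0.0753  0.    ]]
64 [[ 0.4641 -0.0693  0.    ]]
```

View pics/s11.png

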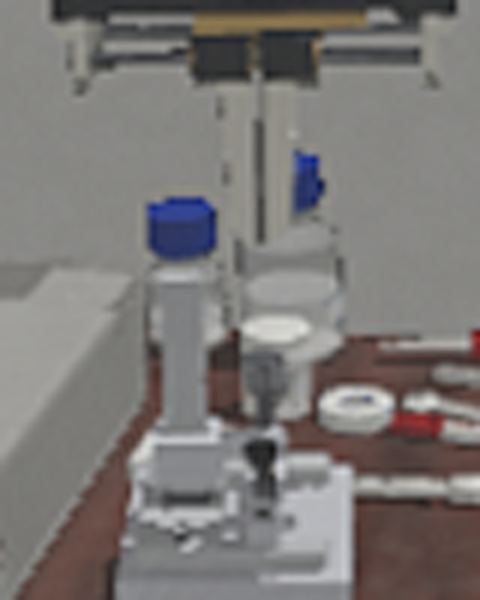

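View pics/t11.png

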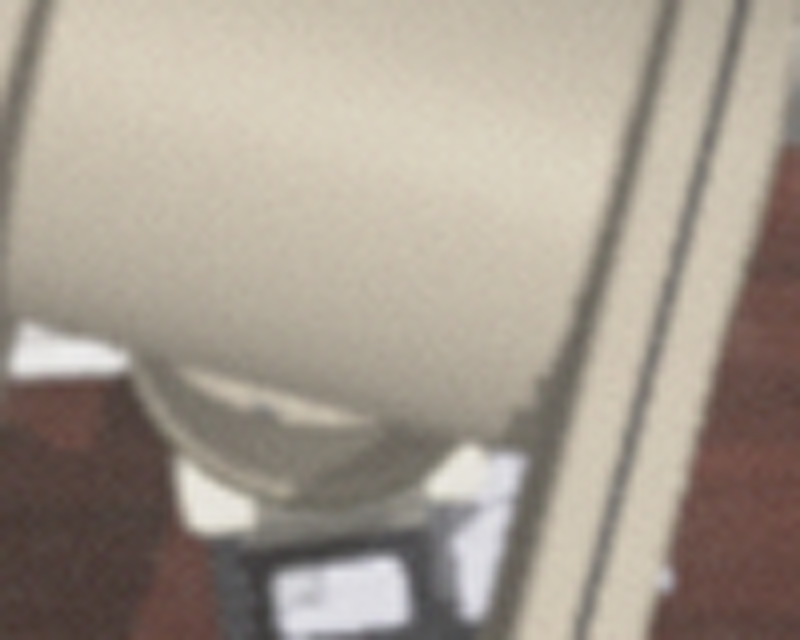

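The fingers (crop x 258) line up with the black pad (261). Descending to just above it.

>>> move_arm(series=[[0,0,0.3,0,0,0,-1],[0,0,0.6,0,0,0,-1],[0,0,0.85,0,0,0,-1],[0,0,0.95,0,0,0,-1],[0,0,0.98,0,0,0,-1],[0,0,0.98,0,0,0,-1],[0,0,0.98,0,0,0,-1]])

```text
t: 23.05
tool_pos: [0.4665, -0.0829, 0.1348]
orientation: [2.071, 2.359, 0.002]
force: [0.1, -0.7, 0.0]
opening: 0.0004
```

```bash
python3 - <<'E'
from fit import *
plan([.466,-.083,.130],.130+np.pi/2)
snap('side','side12');snap('top','top12');crop('side12',215,110,80,100,6,'s12')
E
```

```text
t 23.05 pos [ 0.4665 -0.0829  0.1348] yaw 1.7005 F [ 0.15 -0.65  0.  ] open 0.0004 q6 -0.41
shift shares [-0.    -0.006  0.048] turn shares [ 0.0007  0.0003 -0.0001]
```

View pics/s12.png

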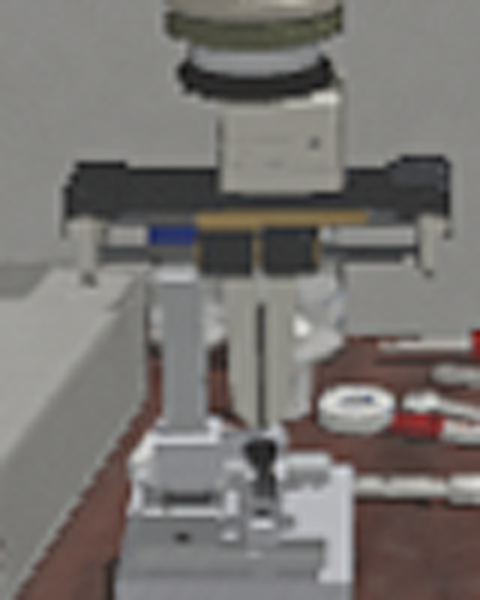

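>>> move_arm(series=[[0,-0.005,0.03,0,0,0,-1],[0.005,-0.005,0.06,0,0,0,-1],[0.02,-0.005,0.08,0,0,0,-1],[0.035,-0.005,0.1,0,0,0,-1],[0.05,-0.005,0.12,0,0,0,-1],[0.065,-0.005,0.14,0,0,0,-1],[0.075,-0.005,0.16,0,0,0,-1]])

```text
t: 23.85
tool_pos: [0.4643, -0.0744, 0.1176]
orientation: [-2.072, -2.361, -0.002]
force: [0.0, 2.4, 4.3]
opening: 0.0002
```

```bash
python3 - <<'E'
from fit import *
plan([.4641,-.0693,.093],.130+np.pi/2)
snap('side','side13');snap('top','top13');crop('side13',215,110,80,100,6,'s13')
E
```

```text
t 23.85 pos [ 0.4643 -0.0744  0.1176] yaw 1.7012 F [0.01 2.45 4.33] open 0.0002 q6 -0.4
shift shares [0.05  0.004 0.246] turn shares [ 0.0002 -0.0003  0.0001]
```

View pics/s13.png

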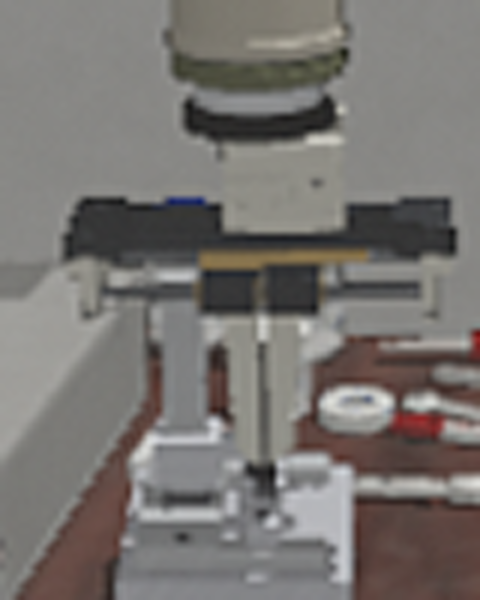

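The lever is turning down under about 4 N. Following its arc down.

>>> move_arm(series=[[0.005,0,0.03,0,0,0,-1],[0.01,0,0.06,0,0,0,-1],[0.02,0,0.09,0,0,0,-1],[0.03,0,0.12,0,0,0,-1],[0.035,0,0.15,0,0,0,-1],[0.04,0,0.18,0,0,0,-1],[0.045,0,0.2,0,0,0,-1],[0.045,0,0.22,0,0,0,-1]])

```text
t: 24.75
tool_pos: [0.4633, -0.0708, 0.0949]
orientation: [-2.072, -2.361, 0.0]
force: [0.6, 1.1, 1.5]
opening: 0.0008
```

>>> move_arm(series=[[0,0,0.005,0,0,0,-1],[0,0,0.01,0,0,0,-1],[0,0,0.015,0,0,0,-1]])

```text
t: 25.05
tool_pos: [0.4634, -0.0708, 0.0937]
orientation: [-2.072, -2.361, 0.0]
force: [-1.1, 0.7, 1.8]
opening: -0.0001
```

>>> move_arm(series=[[0,0,0.005,0,0,0,-1],[0,0,0.01,0,0,0,-1],[0,0,0.01,0,0,0,-1]])

```text
t: 25.35
tool_pos: [0.4635, -0.0708, 0.0931]
orientation: [2.072, 2.361, -0.0]
force: [-2.5, 1.4, 3.3]
opening: 0.0004
```

>>> move_arm(series=[[0,0,0.004,0,0,0,-1],[0,0,0.007,0,0,0,-1],[0,0,0.007,0,0,0,-1]])

```text
t: 25.65
tool_pos: [0.4636, -0.0708, 0.0929]
orientation: [2.072, 2.361, 0.0]
force: [-4.6, 2.2, 10.0]
opening: 0.0005
```

It is against a hard stop: 10 N at z = 0.0929, where 0.093 was predicted for a level lever. Retracting and checking.

>>> move_arm(series=[[0,0,-0.02,0,0,0,-1],[0,0,-0.1,0,0,0,-1],[0,0,-0.4,0,0,0,-1],[0,0,-0.8,0,0,0,-1],[0,0,-1,0,0,0,-1],[0,0,-1,0,0,0,-1]])

```text
t: 26.25
tool_pos: [0.4658, -0.0715, 0.1964]
orientation: [2.068, 2.356, 0.005]
force: [-0.2, -0.1, -0.6]
opening: 0.0003
```

>>> move_arm(series=[[0.3,-0.2,-0.3,0,0,0,-1],[0.6,-0.5,-0.5,0,0,0,-1],[1,-0.7,-0.5,0,0,0,-1],[1,-0.7,-0.5,0,0,0,-1],[1,-0.7,-0.5,0,0,0,-1]])

```text
t: 26.75
tool_pos: [0.3807, 0.0198, 0.2414]
orientation: [2.07, 2.363, -0.0]
force: [0.1, -1.6, 0.4]
opening: 0.0003
```

>>> move_arm(series=[[0.3,0,0,0,0,0,-1],[0.6,0,0,0,0,0,-1],[1,0,0,0,0,0,-1],[1,0,0,0,0,0,-1],[1,0,0,0,0,0,-1]])

```text
t: 27.25
tool_pos: [0.3682, 0.1183, 0.2411]
orientation: [-2.07, -2.362, 0.003]
force: [0.8, 0.1, -0.3]
opening: 0.0006
```

```bash
python3 - <<'E'
from fit import *
plan([.4641,-.0693,.093],.130+np.pi/2)
snap('side','side14');snap('top','top14')
bp=(.4872,-.1306,.130); gp=(.4724,-.1330,.130)
crop('top14',225,145,100,75,8,'t14');crop('side14',215,130,80,85,7,'s14')
overlay('top14','ot14',225,145,100,75,8,gp,bp,gz=.056,car=38.6); overlay('side14','os14',215,130,80,85,7,gp,bp,gz=.056,car=38.6)
E
```

```text
t 27.25 pos [0.3682 0.1183 0.2411] yaw 1.7026 F [ 0.81  0.14 -0.3 ] open 0.0006 q6 0.05
shift shares [-1.984  0.707  1.481] turn shares [-0.0006  0.0002  0.0006]
```

View pics/t14.png

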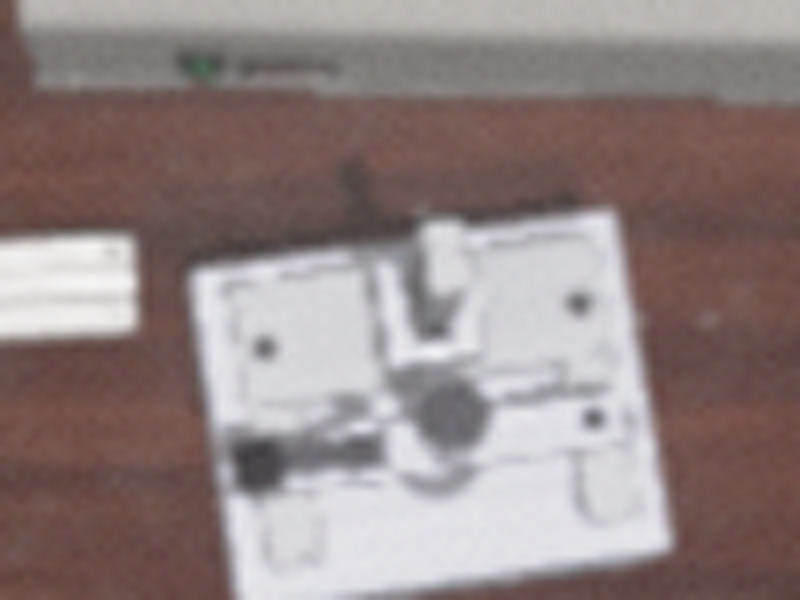

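View pics/s14.png

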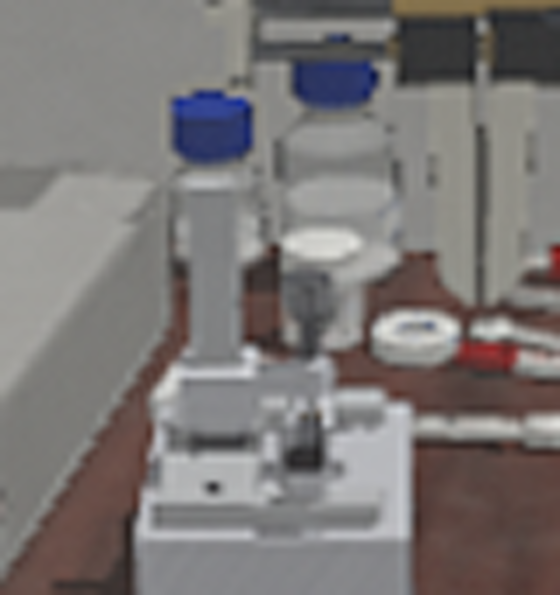

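View pics/ot14.png

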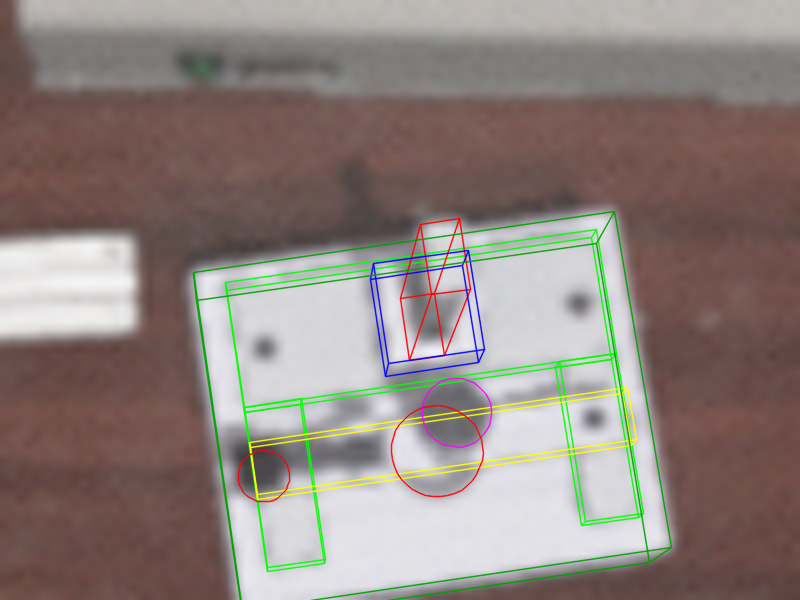

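View pics/os14.png

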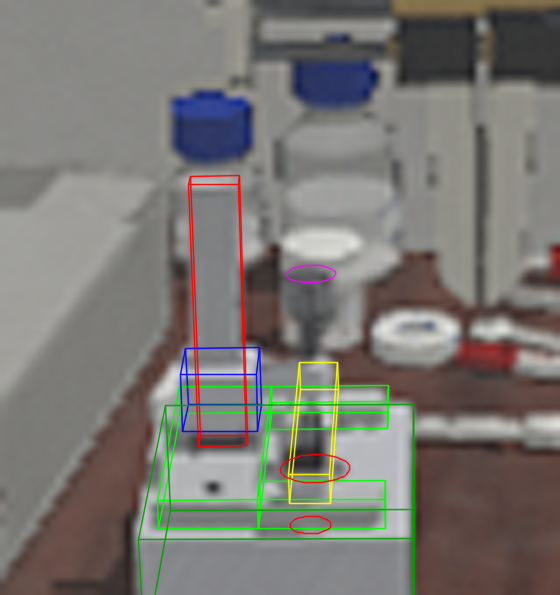

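The final pictures show:
- The gauge stands flat on the block, with the probe within about 1 mm of the well axis.
- The head is down, and its height matches a carriage travel of 38.6 mm.
- The lever pad has swung out to (258,463) and lies level.
- The clamp half beside the block is undisturbed.

Handing in.

```bash
python3 - <<'E'
from plant import *
print(close_job()); 
E
```

```text
the job is handed in; nothing more can be done
None
```

The depth reading is taken and locked: the gauge is standing on the heating block over the widest well with its lever clamped. The job was handed in at about 27 s, and no verdict was reported.

- **Placing:** I gripped the mast top, carried the gauge over level and set its foot down on the block at the predicted height. Robot and cameras both put the probe within about 1 mm of the well's middle.
- **Touching bottom:** I pushed the head down in steps of 1 mm or less near the bottom. It stopped under a steady 5.4 N at 38.6 mm of carriage travel, a depth of about 31.6 mm.
- **Clamping:** I pressed the lever to its stop, reaching 10 N at z = 0.0929 m where 0.093 m was predicted for level. The arm then backed well clear.
- **Last checks:** In the final pictures the foot is flat, the head is still down at the same height and the lever is level. The clamp half, jar and block look unmoved; I did not look at the flask again.
- **Disagreement:** The top camera shows the gauge about 1 mm further to the robot's left than the robot's own figures, which is within the stated 2 mm calibration. No check failed.

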